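# Swing the slotted lamp bracket home on the luggage carrier

## Task

A bicycle luggage carrier lies on the bench with two lamp brackets hanging loose on their bolts. Take the bracket with the slotted end by its upright tube and swing it about its bolt, clockwise seen from above, until the slot is fully home round the free-standing second bolt, then let go. Leave the plain bracket with no slot as it is.

Things in the scene. Friction and masses are not known exactly. Their poses are not given: they have to be found in the camera images.
- lamp_tube (a point): Middle (77 mm above bench) of the round upright aluminium tube, 22 mm diameter, 60 mm tall (top at 107 mm), on the slotted bracket, 70 mm from its pivot. The bracket is a flat strap 30 mm wide, its top face 47 mm above the bench, over a dark deck 280 x 200 mm whose top is at 36 mm. This frame: x along the strap from pivot to slotted end, z up; slot open towards -y.
- pivot_bolt (a point): Top centre of the fixed upright bolt (head 17 mm across, 56 mm above bench) about which the slotted bracket turns with slight friction (about 2 N at the tube), staying where it is left. It starts 40 to 77 degrees from home and comes home by turning clockwise seen from above, up to a solid stop at home.
- second_bolt (a point): Top centre of the fixed, headless, free-standing bolt, 8 mm diameter, 56 mm above bench, 115 mm from the pivot bolt. The bracket's slot (12 mm wide, 26 mm deep, open at one side of the strap's 38 mm wide end, centred 115 mm from the pivot) must take it in. At home, pivot bolt, tube and second bolt lie in one line.
- plain_tube (a point): Middle (67 mm above bench) of the shorter upright tube, 22 mm diameter, 40 mm tall, on the plain bracket: a strap with a rounded end and no slot, loose on its own bolt at the other end of the deck. Leave it alone.

How it is judged:
At the end, for the whole second after the job is handed in: The second bolt stands in the slot, within 12 mm of the fully home position along the slot; the plain bracket's tube is within 15 mm of where it started (y of second_bolt in the frame of lamp_tube between -0.012 and 0.012 m and x of second_bolt in the frame of lamp_tube above 0.03 m and distance of plain_tube from where it was at the start of the episode below 0.015 m); the robot touches nothing.
It fails at once if the plain bracket is swung (its tube moves over 15 mm) (distance of plain_tube from where it was at the start of the episode above 0.015 m).
It also fails if it takes over 32 s, if anything falls off the work surface, if the arm or the gripper's body presses on something with over 40 N, if the wrist force passes 120 N, or if a joint passes its speed limit or range.

## Robot

A 6-joint arm with a two-finger parallel gripper is mounted at the origin on the work surface. World frame = base frame: x ahead of the robot, y to its left, z up, the work surface at z = 0. Lengths are in m, angles in rad, forces in N, time in s.
With the tool pointing down it reaches from about 0.325 to 0.9 m from the base axis. Payload 6.1 kg.
Tool frame: the origin (TCP) lies where the fingers leave the gripper's body, on its centre line; the fingertips stand 70 mm ahead of it and the grasp point (between the pads) lies 51 mm ahead of it (bot.tip_reach is the distance from the TCP to the fingertips, in m); z points along the fingers, y is the direction in which the jaws open and shut (so a half turn about z gives the same grasp; the last joint's range is limited). The gripper opens to 87 mm and grips with 3 to 60 N. Pads are 19 mm wide; open, the fingers measure 117 mm over their backs; the gripper's body (75 mm by 190 mm) begins 51 mm behind the grasp point.
Start: joints at [-1.367, 0.22, 1.526, -0, 1.395, -0.126], TCP at [0.202, -0.591, 0.292] pointing down, gripper open.
Joint ranges: [-2.98, 2.98], [-0.91, 2.08], [0.09, 2.57], [-1.24, 4.39], [0.2, 2.65], [-2.68, 2.68]. Speed limits (rad/s): [2.57, 2.57, 3.01, 3.14, 3.14, 3.14].

## Interface

Orientations are given as a 3x3 rotation matrix whose columns are the frame's x, y, z axes.
In Python, from station import bot gives the robot as it stands.
- The arm moves only by the tool step_arm, never from a script. Its argument "rows" is a list of rows, each a list of 3 entries, a list of its own where there are three numbers: the turn, a rotation vector about the tool's x, y, z in units of 6 degrees (1.0 is 6 degrees), then the shift along the tool's x, y, z in mm, then the opening, from -1 (shut) to 1 (fully open). A call has 1 to 12 rows; each row shifts and turns the commanded pose from where the row before left it, along the tool's axes as they then stand; what a row does not reach is not made up. A row lasts 1/12 s, in which the tool goes at most 41.7 mm and 7.16 degrees, less where a joint would pass 70% of its speed; a pose out of reach is approached as far as the arm can. A call is refused whole if a number of a shift passes 41.7 or a number of a turn 1, either way. A call with a gripper value outside its range is refused whole. The fingers move at their own pace and stop on an object; the grip force is fixed at half the most. Time passes only in rows, so rows that do not move let the fingers close. It gives the time, the measured TCP pose, the force and the opening at its end, in the units of the state.
- bot.get_obs(): the state, without advancing time (a new reading comes with each control period).
- bot.camera(name): name is "scene" or "top" or "wrist"; returns the picture (400x640x3 uint8, blue, green, red); there is no depth.
- bot.calibration(name): a dict with "vertical_fov" (degrees; the focal length in pixels is half the picture's height over the tangent of half this angle, whatever the lens; pixels are square), "cx", "cy" (the principal point, pixels), "dist_coeffs" ([k1, k2, p1, p2, k3] as OpenCV has them; the pictures are not rectified), "R" (3x3) and "t" (3): a world point X has camera coordinates R X + t; the wrist camera has in their place "hand_eye" (4x4, takes a point from camera to tool coordinates, whose origin is the TCP and whose axes are the flange's). Camera axes: x right, y down, z forward; pixel columns grow to the right and rows downward; lengths in m; the calibration is good to about 2 mm. A picture is of the moment at which its call begins: read the wrist's pose just before it. calibration takes no time and is no camera call.
- bot.job_done(): hands the job in, once; it reports no verdict.
The state is a dict: "clock": time; "joints": joint angles; "qd": joint speeds; "tau": joint torques, N m; "ee_pos": TCP position; "tool_rot": TCP orientation; "ft_force": force on the tool from outside, world axes, zero at the start; "torque": the same for the moment, N m; "gripper_width": finger opening in m.
Only numpy, scipy, OpenCV 4.12 (cv2) and the standard library are available. Lean on these libraries where they do the work, as an engineer would, in place of code of your own. Each camera call takes 0.05 s, during which the arm holds its last target. There are 200 camera calls.

## Working session

There is one attempt and no reset: what is moved stays moved. The work goes in short steps, Python scripts to look and compute and a tool call to move; the robot and the scene stay as the last step left them, time stands still between calls to the robot, and variables do not carry over. Pictures are saved under pics/ and viewed, about 8 in all and at most 12, crops included, and the job is handed in when it is done.

Besides the shell and the picture viewer there is one more tool, called after "Request:" as a command line: name --argument value ..., lists and objects as JSON in quotes. step_arm: Moves the arm, as the interface text tells. Its arguments: {"type":"object","properties":{"rows":{"type":"array","items":{"type":"array"}}},"required":["rows"]}

```bash
mkdir -p pics
python3 - <<'E'
from station import bot
import cv2,numpy as np
o=bot.get_obs();print(o['clock'],o['ee_pos'],o['tool_rot'],o['gripper_width'])
for n in("scene","top","wrist"):
    cv2.imwrite(f"pics/{n}0.png",bot.camera(n)); print(n,bot.calibration(n))
E
```

```text
0.0 [ 0.20230749 -0.59085738  0.29117595] [[ 9.46112607e-01  3.23837611e-01 -3.68750788e-04]
 [ 3.23837725e-01 -9.46110840e-01  1.84551494e-03]
 [ 2.48768031e-04 -1.86548037e-03 -9.99998229e-01]] 0.0869592808516682
scene {'vertical_fov': 45.56864521515448, 'cx': 317.1181392262112, 'cy': 203.8227593080608, 'dist_coeffs': array([-0.03438013,  0.        ,  0.        ,  0.        ,  0.        ]), 'R': array([[ 0.25065048,  0.96798303,  0.01353461],
       [ 0.82593209, -0.2065329 , -0.52457635],
       [-0.50498566,  0.14266398, -0.85125582]]), 't': array([-0.16234166, -0.38879391,  1.09597025])}
top {'vertical_fov': 54.01519339866072, 'cx': 314.5886897349002, 'cy': 204.42706634913785, 'dist_coeffs': array([-0.08129209,  0.        ,  0.        ,  0.        ,  0.        ]), 'R': array([[ 4.57122214e-04, -9.99570198e-01, -2.93123027e-02],
       [-9.94184654e-01,  2.70230976e-03, -1.07654872e-01],
       [ 1.07687812e-01,  2.91910530e-02, -9.93756116e-01]]), 't': array([0.06162228, 0.56919428, 0.72840098])}
wrist {'vertical_fov': 68.27558991671695, 'cx': 320.65398275046726, 'cy': 200.70314504943548, 'dist_coeffs': array([-0.05312517,  0.        ,  0.        ,  0.        ,  0.        ]), 'hand_eye': array([[-2.69920792e-06, -9.52299657e-01, -3.05164486e-01,
         8.53807617e-02],
       [ 9.99999626e-01, -2.66364292e-04,  8.22374256e-04,
         1.34351372e-03],
       [-8.64431644e-04, -3.05164369e-01,  9.52299302e-01,
        -9.20879501e-02],
       [ 0.00000000e+00,  0.00000000e+00,  0.00000000e+00,
         1.00000000e+00]])}
```

View pics/top0.png

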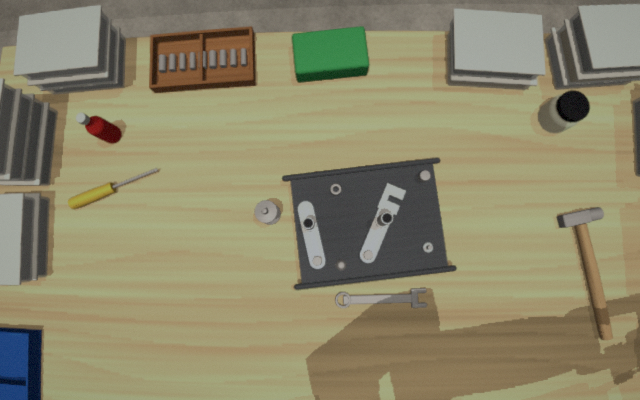

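View pics/scene0.png

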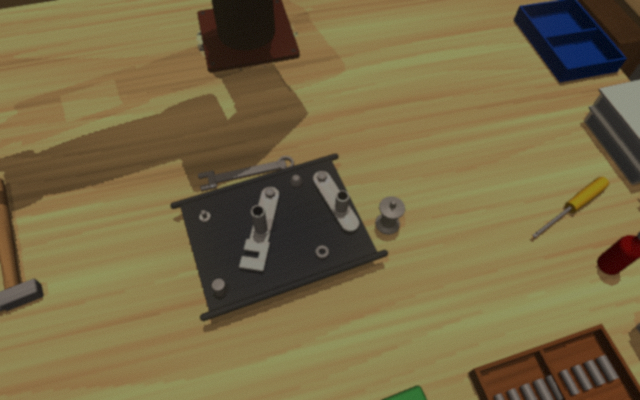

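The top view shows the slotted bracket with its pivot near (367,256), tube top near (387,217) and slotted end near (395,192). The second bolt is probably at (428,247), about 115 mm from the pivot. The plain bracket is on the left, with its pivot at (317,261). I'll zoom in to get exact pixels.

```bash
python3 - <<'E'
import cv2,numpy as np
a=cv2.imread("pics/top0.png")[150:300,280:470];b=cv2.imread("pics/scene0.png")[150:325,165:400]
cv2.imwrite("pics/c0.png",cv2.resize(a,None,fx=4,fy=4,interpolation=cv2.INTER_CUBIC))
E
cat > h.py <<'E'
import cv2,numpy as np
from station import bot
def ray(n,uv,obs=None):
    c=bot.calibration(n);f=200/np.tan(np.radians(c['vertical_fov']/2))
    K=np.array([[f,0,c['cx']],[0,f,c['cy']],[0,0,1]])
    p=cv2.undistortPoints(np.array([[uv]],float),K,np.array(c['dist_coeffs']))[0,0]
    d=np.array([*p,1.])
    if n=='wrist':
        T=np.eye(4);T[:3,:3]=obs['tool_rot'];T[:3,3]=obs['ee_pos'];T=T@c['hand_eye']
        return T[:3,3],T[:3,:3]@d
    R=np.array(c['R']);return -R.T@c['t'],R.T@d
def at(n,uv,z,obs=None):
    o,d=ray(n,uv,obs);return o+d*(z-o[2])/d[2]
E
python3 - <<'E'
from h import *
for nm,t,s,z in [("pivot",(367.5,255.5),(270,192),.056),("tubetop",(387,217),(257.5,211),.107),("second",(428,247),(204,214),.056),("other",(425,175),(218,285),.056),("plaintop",(308,222),(342,197),.087)]:
    print(nm,at("top",t,z).round(4),at("scene",s,z).round(4))
E
```

```text
pivot [ 0.4715 -0.0375  0.056 ] [ 0.4727 -0.0377  0.056 ]
tubetop [ 0.5388 -0.0668  0.107 ] [ 0.5354 -0.0663  0.107 ]
second [ 0.4868 -0.1498  0.056 ] [ 0.4887 -0.1514  0.056 ]
other [ 0.6219 -0.1482  0.056 ] [ 0.6175 -0.1472  0.056 ]
plaintop [0.5317 0.0711 0.087 ] [0.5303 0.0704 0.087 ]
```

View pics/c0.png

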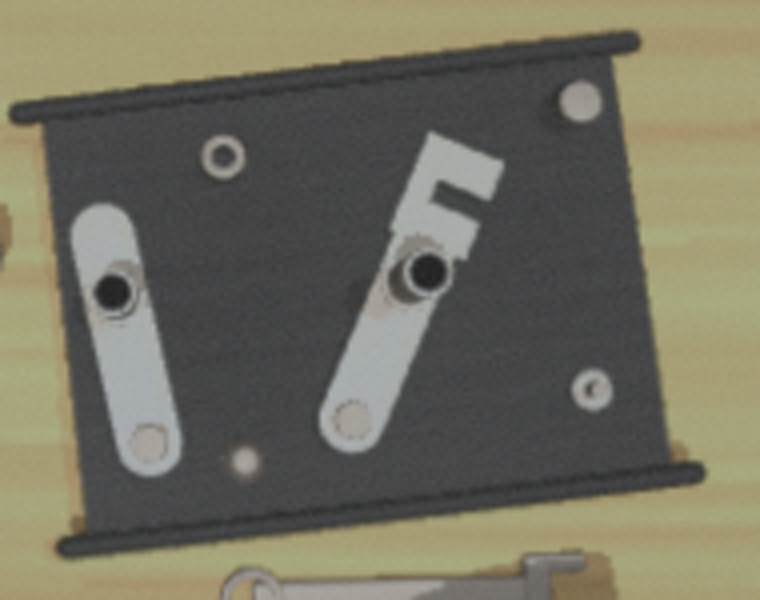

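The crop confirms it. The second bolt is the small pin in the ring at crop (592,390), full-image (428,247), and the other stud is too far away. The swing is about 58° and ends with the strap pointing at −82°. I'll move to hover over the tube.

Request:
step_arm --rows '[[[0,0,0],[28,-22.4,0],1],[[0,0,0],[28,-22.4,0],1],[[0,0,0],[28,-22.4,0],1],[[0,0,0],[28,-22.4,0],1],[[0,0,0],[28,-22.4,0],1],[[0,0,0],[28,-22.4,0],1],[[0,0,0],[28,-22.4,0],1],[[0,0,0],[28,-22.4,0],1],[[0,0,0],[28,-22.4,0],1],[[0,0,0],[28,-22.4,0],1],[[0,0,0],[28,-22.4,0],1],[[0,0,0],[28,-22.4,0],1]]'

```text
clock: 1.15
ee_pos: [0.4337, -0.2265, 0.2922]
tool_rot: [[0.946, 0.324, -0.0], [0.324, -0.946, -0.0], [-0.0, 0.0, -1.0]]
ft_force: [0.6, -0.5, 0.6]
gripper_width: 0.0873
```

Request:
step_arm --rows '[[[0,0,0],[28,-22.4,0],1],[[0,0,0],[28,-22.4,0],1],[[0,0,0],[28,-22.4,0],1],[[0,0,0],[28,-22.4,0],1],[[0,0,0],[28,-22.4,0],1],[[0,0,-1],[0,0,0],1],[[0,0,-1],[0,0,0],1],[[0,0,-1],[0,0,0],1],[[0,0,-1],[0,0,0],1],[[0,0,-1],[0,0,0],1],[[0,0,-1],[0,0,0],1],[[0,0,-1],[0,0,0],1]]'

```text
clock: 2.15
ee_pos: [0.5292, -0.0768, 0.2919]
tool_rot: [[0.482, 0.876, -0.001], [0.876, -0.482, 0.0], [-0.0, -0.001, -1.0]]
ft_force: [0.6, -0.8, 0.1]
gripper_width: 0.0872
```

Request:
step_arm --rows '[[[0,0,-1],[0,0,0],1],[[0,0,-1],[0,0,0],1],[[0,0,-1],[0,0,0],1],[[0,0,-1],[0,0,0],1],[[0,0,-1],[0,0,0],1],[[0,0,-1],[0,0,0],1],[[0,0,-1],[0,0,0],1],[[0,0,-1],[0,0,0],1],[[0,0,-1],[0,0,0],1],[[0,0,-1],[0,0,0],1],[[0,0,-1],[0,0,0],1],[[0,0,-1],[0,0,0],1]]'

```text
clock: 3.15
ee_pos: [0.5292, -0.0768, 0.2919]
tool_rot: [[-0.684, 0.729, -0.001], [0.729, 0.684, 0.0], [0.001, -0.0, -1.0]]
ft_force: [0.2, 0.0, -1.0]
gripper_width: 0.0872
```

Request:
step_arm --rows '[[[0,0,-1],[0,0,0],1],[[0,0,-1],[0,0,0],1],[[0,0,-1],[0,0,0],1],[[0,0,-0.9],[0,0,0],1],[[0,0,0],[0,0,0],1],[[0,0,0],[0,0,0],1]]'

```text
clock: 3.65
ee_pos: [0.5293, -0.0768, 0.292]
tool_rot: [[-0.914, 0.405, -0.0], [0.405, 0.914, 0.0], [0.001, -0.0, -1.0]]
ft_force: [-0.2, 0.8, 0.1]
gripper_width: 0.0873
```

Run:
```python
from h import *
o=bot.get_obs();print(o['clock'],o['ee_pos'],o['tool_rot'].round(4) if hasattr(o['tool_rot'],'round') else o['tool_rot'],o['joints'],o['ft_force'])
cv2.imwrite("pics/w1.png",bot.camera("wrist"))
```

```text
3.65 [ 0.52927336 -0.07684077  0.29199682] [[-9.145e-01  4.046e-01 -5.000e-04]
 [ 4.046e-01  9.145e-01  2.000e-04]
 [ 5.000e-04 -1.000e-04 -1.000e+00]] [-2.91677789e-01  4.97254635e-03  1.76120945e+00  8.90645630e-06
  1.37591524e+00 -1.44589812e+00] [-0.19756676  0.7518261   0.05897062]
```

View pics/w1.png

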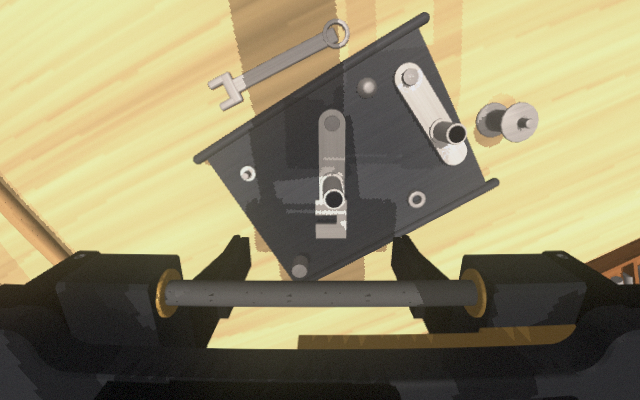

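The wrist view shows the pivot head at (332,122), the tube top at (333,199), the second bolt at (248,173) and the slot at about (328,219). I'll cast rays from these to refine the positions.

Run:
```python
from h import *
o=bot.get_obs()
P=at("wrist",(332,122),.056,o);T=at("wrist",(333,199),.107,o);S=at("wrist",(247.5,173),.056,o)
print(P,T,S,np.linalg.norm(T-P+[0,0,-.051]),np.linalg.norm(S-P))
for v in(T-P,S-P):print(np.degrees(np.arctan2(v[1],v[0])))
R=o['tool_rot'];print(R.T@(T-o['ee_pos']))
```

```text
[ 0.47300444 -0.03909217  0.056     ] [ 0.53800037 -0.06795628  0.107     ] [ 0.48569367 -0.14920474  0.056     ] 0.07111685964486471 0.11084130525396695
-23.945577228411494
-83.4263041530618
[-0.00442588  0.01164433  0.18502996]
```

Both views agree: the tube angle is −24° and home is −83°. Next I centre, descend 160 mm, and close.

Request:
step_arm --rows '[[[0,0,0],[-3.5,12,0],1],[[0,0,0],[0,0,25],1],[[0,0,0],[0,0,25],1],[[0,0,0],[0,0,25],1],[[0,0,0],[0,0,20],1],[[0,0,0],[0,0,20],1],[[0,0,0],[0,0,15],1],[[0,0,0],[0,0,15],1],[[0,0,0],[0,0,10],1],[[0,0,0],[0,0,5],1],[[0,0,0],[0,0,0],1]]'

```text
clock: 4.62
ee_pos: [0.537, -0.0668, 0.1311]
tool_rot: [[-0.915, 0.403, -0.002], [0.403, 0.915, 0.001], [0.002, -0.0, -1.0]]
ft_force: [0.3, 0.2, 0.5]
gripper_width: 0.0868
```

Request:
step_arm --rows '[[[0,0,0],[0,0,0],-1],[[0,0,0],[0,0,0],-1],[[0,0,0],[0,0,0],-1],[[0,0,0],[0,0,0],-1],[[0,0,0],[0,0,0],-1],[[0,0,0],[0,0,0],-1],[[0,0,0],[0,0,0],-1],[[0,0,0],[0,0,0],-1],[[0,0,0],[0,0,0],-1],[[0,0,0],[0,0,0],-1]]'

```text
clock: 5.45
ee_pos: [0.5374, -0.0673, 0.1322]
tool_rot: [[-0.916, 0.402, -0.0], [0.402, 0.916, 0.0], [0.0, -0.0, -1.0]]
ft_force: [-0.5, 0.2, -0.4]
gripper_width: 0.0279
```

Request:
step_arm --rows '[[[0,0,0],[0,0,0],-1],[[0,0,0],[0,0,0],-1],[[0,0,0],[0,0,0],-1],[[0,0,0.5],[0.1,-3.7,0],-1],[[0,0,0.5],[0.1,-3.7,0],-1],[[0,0,0.5],[0.1,-3.7,0],-1],[[0,0,0.5],[0.1,-3.7,0],-1]]'

```text
clock: 6.03
ee_pos: [0.5302, -0.08, 0.1322]
tool_rot: [[-0.811, 0.586, 0.0], [0.586, 0.811, 0.0], [-0.0, 0.001, -1.0]]
ft_force: [0.5, 1.9, -0.6]
gripper_width: 0.0214
```

Request:
step_arm --rows '[[[0,0,0.5],[0.1,-3.7,0],-1],[[0,0,0.5],[0.1,-3.7,0],-1],[[0,0,0.5],[0.1,-3.7,0],-1],[[0,0,0.5],[0.1,-3.7,0],-1],[[0,0,0.5],[0.1,-3.7,0],-1],[[0,0,0.5],[0.1,-3.7,0],-1],[[0,0,0],[0,0,0],-1]]'

```text
clock: 6.62
ee_pos: [0.5142, -0.096, 0.1322]
tool_rot: [[-0.59, 0.807, -0.0], [0.807, 0.59, -0.0], [0.0, -0.0, -1.0]]
ft_force: [0.2, -0.3, 0.3]
gripper_width: 0.0215
```

The grip holds and the force is about 2 N, with roughly 29° left. I'll do 8 more rows at this rate, then slow down for the stop.

Request:
step_arm --rows '[[[0,0,0.5],[0.1,-3.7,0],-1],[[0,0,0.5],[0.1,-3.7,0],-1],[[0,0,0.5],[0.1,-3.7,0],-1],[[0,0,0.5],[0.1,-3.7,0],-1],[[0,0,0.5],[0.1,-3.7,0],-1],[[0,0,0.5],[0.1,-3.7,0],-1],[[0,0,0.5],[0.1,-3.7,0],-1],[[0,0,0.5],[0.1,-3.7,0],-1],[[0,0,0],[0,0,0],-1]]'

```text
clock: 7.37
ee_pos: [0.4874, -0.108, 0.1322]
tool_rot: [[-0.212, 0.977, -0.0], [0.977, 0.212, -0.0], [0.0, -0.0, -1.0]]
ft_force: [-0.5, -1.3, -0.5]
gripper_width: 0.021
```

Request:
step_arm --rows '[[[0,0,0.2],[0,-1.5,0],-1],[[0,0,0.2],[0,-1.5,0],-1],[[0,0,0],[0,0,0],-1]]'

```text
clock: 7.62
ee_pos: [0.4848, -0.1085, 0.1322]
tool_rot: [[-0.172, 0.985, -0.0], [0.985, 0.172, 0.0], [0.0, -0.0, -1.0]]
ft_force: [0.8, 0.8, -0.2]
gripper_width: 0.0215
```

Request:
step_arm --rows '[[[0,0,0.14],[0,-1,0],-1],[[0,0,0.14],[0,-1,0],-1],[[0,0,0],[0,0,0],-1]]'

```text
clock: 7.87
ee_pos: [0.4827, -0.1088, 0.1322]
tool_rot: [[-0.142, 0.99, -0.0], [0.99, 0.142, 0.0], [0.0, -0.0, -1.0]]
ft_force: [1.4, 0.3, -1.0]
gripper_width: 0.0215
```

Request:
step_arm --rows '[[[0,0,0.14],[0,-1,0],-1],[[0,0,0],[0,0,0],-1]]'

```text
clock: 8.03
ee_pos: [0.4817, -0.109, 0.1322]
tool_rot: [[-0.127, 0.992, -0.0], [0.992, 0.127, 0.0], [0.0, -0.0, -1.0]]
ft_force: [0.4, 1.0, -1.2]
gripper_width: 0.0215
```

Request:
step_arm --rows '[[[0,0,0.14],[0,-1,0],-1],[[0,0,0],[0,0,0],-1]]'

```text
clock: 8.2
ee_pos: [0.4808, -0.109, 0.1322]
tool_rot: [[-0.113, 0.994, 0.0], [0.994, 0.113, 0.0], [0.0, 0.0, -1.0]]
ft_force: [1.7, 0.9, -1.3]
gripper_width: 0.0211
```

Request:
step_arm --rows '[[[0,0,0.14],[0,-1,0],-1],[[0,0,0],[0,0,0],-1]]'

```text
clock: 8.37
ee_pos: [0.4806, -0.109, 0.1323]
tool_rot: [[-0.099, 0.995, 0.002], [0.995, 0.099, 0.0], [-0.0, 0.002, -1.0]]
ft_force: [6.1, 3.0, -5.7]
gripper_width: 0.0216
```

Request:
step_arm --rows '[[[0,0,0],[0,-1,0],-1],[[0,0,0],[0,0,0],-1]]'

```text
clock: 8.53
ee_pos: [0.4804, -0.1091, 0.1323]
tool_rot: [[-0.099, 0.995, 0.004], [0.995, 0.099, 0.0], [-0.0, 0.004, -1.0]]
ft_force: [10.6, 2.8, -9.0]
gripper_width: 0.0213
```

Run:
```python
from h import *
o=bot.get_obs();print(o['clock'],o['ft_force'])
w=bot.camera("wrist");t=bot.camera("top")
cv2.imwrite("pics/w2.png",w)
```

```text
8.5333 [10.61745464  2.83435341 -9.00694461]
```

View pics/w2.png

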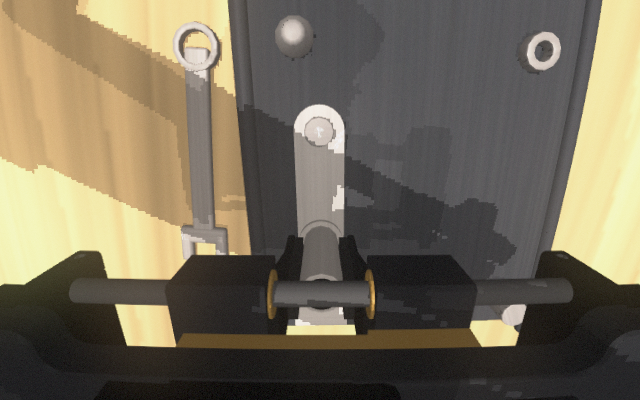

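Force rose to 10 N and motion stopped at −83°, the predicted home. The wrist view shows the tube in the jaws and the strap in line, with the bolt end hidden under the gripper. I'll relieve the load, open, rise and check.

Request:
step_arm --rows '[[[0,0,0],[0,1,0],-1],[[0,0,0],[0,0,0],-1],[[0,0,0],[0,0,0],1],[[0,0,0],[0,0,0],1],[[0,0,0],[0,0,0],1],[[0,0,0],[0,0,0],1],[[0,0,0],[0,0,0],1],[[0,0,0],[0,0,0],1],[[0,0,0],[0,0,0],1],[[0,0,0],[0,0,0],1],[[0,0,0],[0,0,0],1],[[0,0,0],[0,0,0],1]]'

```text
clock: 9.63
ee_pos: [0.4798, -0.1092, 0.1322]
tool_rot: [[-0.099, 0.995, -0.0], [0.995, 0.099, 0.0], [0.0, -0.0, -1.0]]
ft_force: [0.1, 1.1, -0.1]
gripper_width: 0.0798
```

Request:
step_arm --rows '[[[0,0,0],[0,0,-10],1],[[0,0,0],[0,0,-20],1],[[0,0,0],[0,0,-25],1],[[0,0,0],[0,0,-25],1],[[0,0,0],[0,0,-30],1],[[0,0,0],[0,0,-30],1],[[0,0,0],[40,0,-20],1],[[0,0,0],[40,0,0],1],[[0,0,0],[20,0,0],1],[[0,0,0],[0,0,0],1],[[0,0,0],[0,0,0],1]]'

```text
clock: 10.55
ee_pos: [0.4701, -0.0117, 0.2917]
tool_rot: [[-0.102, 0.995, 0.001], [0.995, 0.102, -0.001], [-0.001, 0.001, -1.0]]
ft_force: [-0.1, 0.5, 0.2]
gripper_width: 0.0873
```

Run:
```python
from h import *
o=bot.get_obs();print(o['clock'],o['ee_pos'],o['ft_force'],o['gripper_width'])
w=bot.camera("wrist");t=bot.camera("top");s=bot.camera("scene")
r=lambda i:cv2.resize(i,(400,280),interpolation=cv2.INTER_CUBIC)
cv2.imwrite("pics/f.png",np.vstack([np.hstack([r(t[155:295,275:475]),r(s[160:300,170:370])]),np.hstack([r(w),r(w[200:340,220:420])])]))
```

```text
10.55 [ 0.47013993 -0.01166602  0.29171538] [-0.09467019  0.50248364  0.23850306] 0.08727099328469094
```

View pics/f.png

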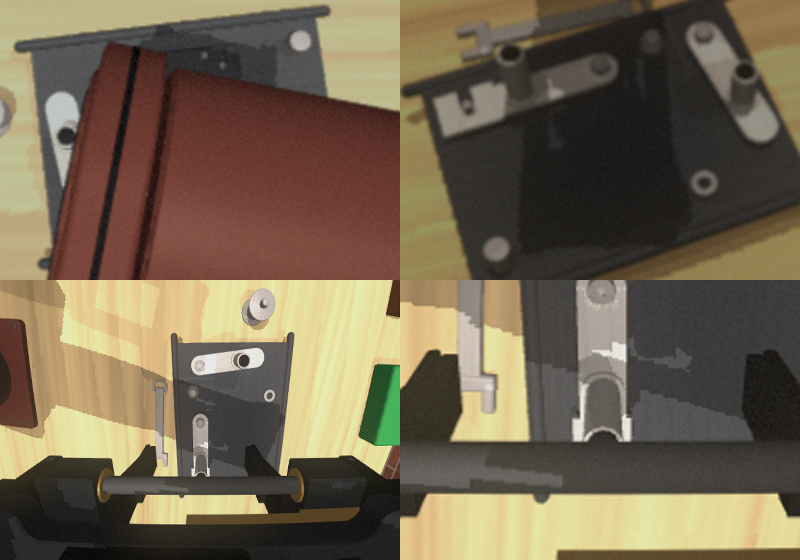

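In the scene view (top right), the bolt stands deep in the slot at crop (467,103), with pivot, tube and bolt in line. The plain tube top is at about (342,196), against (342,197) at the start. The gripper is clear.

```bash
python3 -c "
from station import bot
print(bot.job_done())"
```

```text
the job is handed in; nothing more can be done
None
```

The slotted bracket is swung home on the second bolt, and I handed the job in at about 10.7 s of the 32 s allowed. No verdict was reported.

I gripped the upright tube and swung it about 59° clockwise around its pivot. It stopped at an angle of about −83°, matching the −82° to −83° I had measured for home, with the force rising to about 14 N in total. I then eased off, opened the gripper and lifted clear.

- **Bolt in slot:** the last scene picture shows the bolt deep in the slot, with pivot, tube and bolt in one line. I judged this by eye and did not measure the remaining depth in millimetres.
- **Plain bracket:** its tube top is within 1 to 2 pixels of where it started.
- **Robot clear:** the gripper is about 160 mm above its grasp height and reads about zero force.
- **Views that couldn't check:** in the last top view the arm hid the slot, and in the last wrist view the gripper did, so neither could confirm the fit. My measured distance between the bolts was 111 to 114 mm against the stated 115 mm.

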